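# Release the safety catch and hold the eyelet press down

## Task

Close the eyelet press: first flip its safety catch over, out of the lever's way, then pull the ball-ended lever all the way down and keep it held there; finish while still holding the lever down. Leave the catch flipped over, and do not shift or knock over the loose things lying round the press.

Things in the scene. Friction and masses are not known exactly. Their poses are not given: they have to be found in the camera images.
- eyelet_press: bench eyelet press of painted cast metal, bolted down; base plate 150x92 mm, head top at z = 0.166, 306 mm to the top of the raised lever. Origin on the table under the base; its own -x points out of its front, more or less to the robot, +y to its left side as seen from the robot, z up.
- eyelet_press_lever (a joint): the press lever's angle in rad: 0 raised, 1.22 fully down (its stop). It turns about the press's y axis through point lever_axis, so that the ball comes forward (press -x) and down. A return spring needs 5 to 8 N at the ball; let go, the lever springs back up. With the catch on, it stops at about 0.1 to 0.2. The ram under the head follows it.
- lever_knob (a point): centre of the ball on the end of the lever, about 35 mm across (29 mm along the press's y). 169 mm from lever_axis: at joint 0 it lies 100 mm in front of (press -x) and 136 mm above lever_axis; at 1.22 it lies 162 mm in front of and 47 mm below it, about 103 mm above the table. Below the ball the lever is an 11 mm rod. It can be pinched from above along the press's y and turns in the grip.
- lever_axis (a point): point on the lever's axle (fixed in the press), 150 mm above the table, in the plane in which the ball swings.
- safety_catch (a joint): angle in rad of the safety catch, a bare steel rocker whose shaft runs along the press's x axis on the press's -y side, below the lever axle: 0 on (a steel flag stands upright in front of the lever rod and blocks it), 1.4 fully flipped over (flag folded out to the press's -y side, lever free; it is free from about 1.1). It stays where it is left and turns with about 1 N at its grip.
- catch_grip (a point): centre of the catch's cross-grip: a dark steel roller, 20 mm long (along press x), 18 mm thick, on an 8 mm arm. 60 mm from catch_axis: at joint 0 it is 30 mm to press -y of it and 52 mm above; it swings outward (press -y) and down, at 1.4 it is 56 mm to -y and 21 mm below. Pinch it from above along press x; it turns in the grip. The lever rod is 45 mm in front: open the jaws no wider than needed.
- catch_axis (a point): point on the catch's shaft (fixed in the press), 118 mm above the table, in the plane in which the cross-grip swings.
- glue_bottle: standing glue bottle with a nozzle cap, 36x37x114 mm; origin under its foot. A bystander near the press.
- rivet_tin: flat hinged rivet tin, 67x97x25 mm; origin under its middle. A bystander near the press.
- beeswax: grooved block of wax, 34x52x19 mm; origin under its middle. A bystander near the press.
- pricking_iron1: steel pricking iron with four teeth lying flat, 24x102x10 mm; origin under its middle. A bystander near the press.
- mallet: mallet lying flat, 72x204x46 mm; origin under its middle. A bystander near the press.

How it is judged:
By the outcome, as a careful person would: the job done as asked, in the order asked, and still so for the second after the job is handed in, while the arm keeps its last pose, push and grip.
It also fails if it takes over 48 s, if anything falls off the work surface, if the arm or the gripper's body presses on something with over 40 N, if the wrist force passes 120 N, or if a joint passes its speed limit or range.

## Robot

A 6-joint arm with a two-finger parallel gripper is mounted at the origin on the work surface; the furniture and walls round the work are solid. World frame = base frame: x ahead of the robot, y to its left, z up, the work surface at z = 0. Lengths are in m, angles in rad, forces in N, time in s.
With the tool pointing down it reaches from about 0.3 to 1 m from the base axis. Payload 5.1 kg.
Tool frame: the origin (TCP) lies at the very end of the fingers, on their centre line; the grasp point (between the pads) lies 19 mm behind it; z points along the fingers, y is the line along which they close (so a half turn about z gives the same grasp; the last joint's range is limited). The gripper opens to 95 mm and grips with 3 to 60 N. Pads are 20 mm wide; open, the fingers measure 119 mm over their backs; the gripper's body (75 mm by 180 mm) begins 59 mm behind the grasp point.
Start: joints at [1.243, 0.124, 1.65, -0, 1.367, -0.083], TCP at [0.158, 0.631, 0.215] pointing down, gripper open.
Joint ranges: [-2.61, 2.61], [-1.02, 2.33], [0.03, 2.71], [-1.35, 4.49], [0.32, 2.68], [-2.91, 2.91]. Speed limits (rad/s): [2.57, 2.57, 3.14, 3.14, 3.14, 3.14].

## Interface

Orientations are given as a unit quaternion [x, y, z, w].
In Python, from bench import manip gives the robot as it stands. The module is installed in compiled form; this text tells all that it offers. Calls block until the motion is done:
- manip.move_to(position, orientation): joint-space move of the TCP to a pose.
- manip.move_straight(position, rot=None, rate=0.15, f_stop=None): straight line of the TCP; rot=None keeps the orientation; rate is the mean speed in m/s. With f_stop (N) it stops when the force on the tool has changed by that much, and returns True; else False.
- manip.move_j(angles): joint-space move.
- manip.gripper_to(opening, force=None): finger opening in m; force is the grip in N (None keeps the last); returns when the fingers have stopped.
- manip.sleep(seconds).
- manip.solve_ik(position, orientation): joint angles nearest the present ones, or None.
- manip.capture(name): name is "scene" or "top"; returns the picture (420x560x3 uint8, blue, green, red); there is no depth.
- manip.get_calibration(name): a dict with "fx", "fy", "cx", "cy" (pixels), "pose" (4x4, takes a point from camera to world coordinates). Camera axes: x right, y up, looking along -z (the intrinsics and any distortion apply to the point x, -y, -z); pixel columns grow to the right and rows downward; lengths in m; the calibration is good to about 2 mm. A picture is of the moment at which its call begins. get_calibration takes no time and is no camera call.
A pose or a line that the arm cannot do raises manip.IKError and nothing moves.
- manip.close_job(): hands the job in; it is judged then, once.
Trained networks look in the newest picture that a camera, given by its name, has taken for a name from the list of things; names that differ only in an ending like _2 or _b are one class to them, and where a whole thing is asked for, a point or a joint stands for the part that bears it (a point fixed in the world has none). Each returns a list of dicts, best first, with "p" (0 to 1); they miss things now and then, are a little off and sometimes report something else, mostly with a low value. They report only what shows in the picture. A call takes as long as a camera call.
- manip.recognise(camera, target): "position" ([x, y, z] in m, in world coordinates, good to about 4 mm: the middle of the surface that is visible of it).
Readings, each from a call of its own:
- manip.get_time(): time.
- manip.get_joint_pos(): joint angles.
- manip.get_dq(): joint speeds.
- manip.get_joint_efforts(): joint torques, N m.
- manip.get_position(): TCP position.
- manip.get_tcp_rot(): TCP orientation.
- manip.get_wrist_force(): force on the tool from outside, world axes, zero at the start.
- manip.get_moment(): the same for the moment, N m.
- manip.get_finger_gap(): finger opening in m.
- manip.get_gripper_force(): force on a finger pad.
Only numpy, scipy, OpenCV 4.12 (cv2) and the standard library are available. Lean on these libraries where they do the work, as an engineer would, in place of code of your own. Each camera call takes 0.05 s, during which the arm holds its last target. There are 200 camera calls.

## Working session

There is one attempt and no reset: what is moved stays moved. The work goes in short steps, each a Python script; the robot and the scene stay as the last script left them, time stands still between calls to the robot, and variables do not carry over. Pictures are saved under pics/ and viewed, at most 10 in all, crops included, and the job is handed in when it is done.

```bash
mkdir -p pics; python3 - <<'E'
from bench import manip
import cv2, numpy as np
for c in ("scene","top"):
    im=manip.capture(c); cv2.imwrite(f"pics/{c}0.png",im)
    k=manip.get_calibration(c); print(c,{a:(np.round(b,3).tolist()) for a,b in k.items()})
    for t in ("lever_knob","catch_grip","eyelet_press","glue_bottle","rivet_tin","beeswax","pricking_iron1","mallet"):
        print(t,[(np.round(r["position"],3).tolist(),round(r["p"],2)) for r in manip.recognise(c,t)[:2]])
print(manip.get_time(),manip.get_tcp_rot())
E
```

```text
scene {'fx': 430.546, 'fy': 430.546, 'cx': 280.526, 'cy': 211.963, 'pose': [[0.629, 0.554, -0.546, -0.032], [-0.777, 0.46, -0.429, -0.451], [0.014, 0.694, 0.72, 0.933], [0.0, 0.0, 0.0, 1.0]]}
lever_knob [([0.523, -0.07, 0.293], 0.58)]
catch_grip [([0.595, -0.06, 0.163], 0.8)]
eyelet_press [([0.593, -0.037, 0.038], 0.96)]
glue_bottle [([0.445, 0.123, 0.055], 0.88)]
rivet_tin [([0.536, -0.174, 0.025], 0.7)]
beeswax []
pricking_iron1 [([0.42, -0.022, 0.008], 0.54)]
mallet [([0.39, -0.255, 0.03], 0.86)]
top {'fx': 427.629, 'fy': 427.629, 'cx': 280.044, 'cy': 209.55, 'pose': [[-0.015, 0.991, -0.134, 0.399], [-1.0, -0.018, -0.016, -0.027], [-0.018, 0.134, 0.991, 1.245], [0.0, 0.0, 0.0, 1.0]]}
lever_knob [([0.543, -0.063, 0.285], 0.63)]
catch_grip [([0.669, -0.062, 0.166], 0.68)]
eyelet_press [([0.427, -0.171, 0.016], 0.72), ([0.596, -0.025, 0.132], 0.6)]
glue_bottle [([0.454, 0.128, 0.07], 0.51)]
rivet_tin [([0.549, -0.174, 0.021], 0.57)]
beeswax [([0.426, -0.17, 0.016], 0.71)]
pricking_iron1 [([0.419, -0.01, 0.007], 0.52)]
mallet [([0.394, -0.243, 0.029], 0.6), ([0.594, -0.024, 0.127], 0.26)]
0.9 [ 1.22080355e-01  9.92520220e-01 -1.95171410e-06 -1.25687340e-07]
```

View pics/scene0.png

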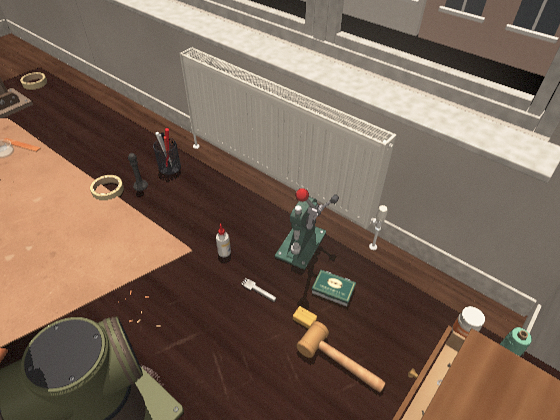

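View pics/top0.png

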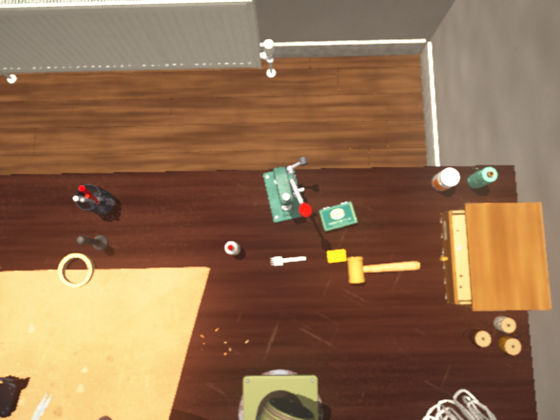

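The scene view shows the red ball at about (303,194) and the dark grip at (334,199). The top view has the ball at (305,210) and the grip at (303,160). I'll enlarge both views.

```bash
python3 - <<'E'
import cv2, numpy as np
a=cv2.imread("pics/scene0.png")[175:275,265:365]; b=cv2.imread("pics/top0.png")[145:245,250:350]
f=lambda x:cv2.resize(x,(400,400),interpolation=cv2.INTER_CUBIC)
cv2.imwrite("pics/crop0.png",np.hstack([f(a),f(b)]))
for n,(y0,x0) in (("scene",(0,0)),("top",(0,0))):
    im=cv2.imread(f"pics/{n}0.png").astype(int); m=((im[...,2]>130)&(im[...,1]<60)&(im[...,0]<70)).astype(np.uint8)
    N,l,s,c=cv2.connectedComponentsWithStats(m); print(n,[(s[i].tolist(),c[i].round(1).tolist()) for i in range(1,N) if s[i][4]>15])
E
```

```text
scene [([296, 189, 12, 10, 47], [301.9, 194.9]), ([218, 229, 6, 5, 19], [220.8, 230.7])]
top [([78, 185, 13, 13, 60], [83.0, 189.8]), ([299, 203, 13, 15, 143], [305.3, 209.7])]
```

View pics/crop0.png

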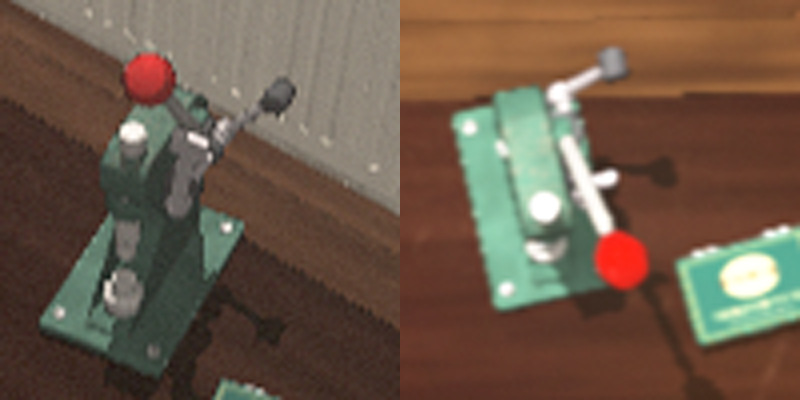

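The ball sits at scene (302,195) / top (305.5,210), and the grip at scene (334.7,199) / top (303,161). The catch's flag stands on the right of the rod. Next I triangulate these and take the yaw from the base edge.

```bash
cat > h.py <<'E'
import numpy as np
from bench import manip
def ray(c,u,v):
    k=manip.get_calibration(c); P=np.array(k["pose"])
    d=P[:3,:3]@np.array([(u-k["cx"])/k["fx"],-(v-k["cy"])/k["fy"],-1.]); return P[:3,3],d/np.linalg.norm(d)
def atz(c,u,v,z):
    o,d=ray(c,u,v); return o+d*(z-o[2])/d[2]
def tri(*obs):
    A=0;b=0
    for o,d in [ray(*q) for q in obs]:
        M=np.eye(3)-np.outer(d,d); A=A+M; b=b+M@o
    return np.linalg.solve(A,b)
E
python3 - <<'E'
from h import *
S=lambda u,v:("scene",265+u/4-.4,175+v/4-.4)
T=lambda u,v:("top",250+(u-400)/4-.4,145+v/4-.4)
k=[S(149,79),T(622,260)]; g=[S(279,96),T(612,64)]
for q,z in((k,.286),(g,.170)): print(tri(*q).round(4),[atz(*r,z).round(4) for r in q])
for n,c in (("T",[T(455,115),T(497,306),T(607,290)]),("S",[S(42,325),S(162,372),S(244,222)])):
    p=[atz(*q,.008) for q in c]; print(n,[x.round(3) for x in p],[np.degrees(np.arctan2(*(p[i+1]-p[i])[1::-1])).round(1) for i in (0,1)],[np.linalg.norm(p[i+1]-p[i]).round(3) for i in(0,1)])
E
```

```text
[ 0.5279 -0.069   0.2879] [array([ 0.5296, -0.068 ,  0.286 ]), array([ 0.528 , -0.0689,  0.286 ])]
[ 0.6718 -0.071   0.1683] [array([ 0.6708, -0.0723,  0.17  ]), array([ 0.671 , -0.0705,  0.17  ])]
T [array([0.676, 0.04 , 0.008]), array([0.533, 0.011, 0.008]), array([ 0.543, -0.07 ,  0.008])] [np.float64(-168.4), np.float64(-82.7)] [np.float64(0.145), np.float64(0.081)]
S [array([0.531, 0.007, 0.008]), array([ 0.552, -0.079,  0.008]), array([ 0.696, -0.045,  0.008])] [np.float64(-76.8), np.float64(13.3)] [np.float64(0.089), np.float64(0.148)]
```

Both views agree to within 2 mm, and the heights match the given geometry: ball (0.529,-0.0685,0.286), grip (0.671,-0.071,0.169), yaw about 12.5°. For the catch I'll lean the tool outward so the gripper body clears the lever.

```bash
cat >> h.py <<'E'
from scipy.spatial.transform import Rotation as R
yaw=np.radians(12.5)
ex=np.array([np.cos(yaw),np.sin(yaw),0]); ey=np.array([-np.sin(yaw),np.cos(yaw),0]); ez=np.array([0,0,1.])
knob=np.array([.529,-.0685,.287]); grip=np.array([.671,-.071,.170])
laxis=knob+.1*ex; laxis[2]=.150
caxis=grip+.030*ey; caxis[2]=.118
def quat(ty,tz): return R.from_matrix(np.stack([np.cross(ty,tz),ty,tz],1)).as_quat()
T=np.radians(25); tzc=np.sin(T)*ey-np.cos(T)*ez
def gpos(a):
    b=a+np.arctan2(.030,.052); return caxis+.060*(-np.sin(b)*ey+np.cos(b)*ez)
def kpos(a):
    b=np.arctan2(.136,.100)-a; return laxis+.169*(-np.cos(b)*ex+np.sin(b)*ez)
E
python3 - <<'E'
from h import *
up=[.158,.5,.42]
for s in(1,-1):
    q=quat(s*ex,tzc)
    print("catch",s,[None if (j:=manip.solve_ik(gpos(a)+(.019-b)*tzc,q)) is None else np.round(j,2).tolist() for a,b in((0,.15),(0,0),(1.42,0),(1.42,.15))])
    q=quat(s*ey,-ez)
    print("lever",s,[None if (j:=manip.solve_ik(kpos(a)-(.019-b)*ez,q)) is None else np.round(j,2).tolist() for a,b in((0,.1),(0,0),(.6,0),(1.25,0))])
print(kpos(0),kpos(1.22),gpos(1.4))
E
```

```text
catch 1 [[-0.4, 0.32, 1.34, 0.36, 1.73, -0.61], [-0.33, 0.34, 1.55, 0.37, 1.5, -0.62], [-0.36, 0.43, 1.56, 0.37, 1.41, -0.69], [-0.43, 0.39, 1.38, 0.34, 1.64, -0.67]]
lever 1 [[-0.23, -0.19, 1.7, -0.0, 1.63, -2.02], [-0.23, -0.16, 1.85, -0.0, 1.46, -2.02], [-0.28, -0.25, 2.05, -0.0, 1.34, -2.07], [-0.28, -0.14, 2.15, -0.0, 1.13, -2.07]]
catch -1 [[-0.4, 0.32, 1.34, 0.36, 1.73, 2.53], [-0.33, 0.34, 1.55, 0.37, 1.5, 2.52], [-0.36, 0.43, 1.56, 0.37, 1.41, 2.45], [-0.43, 0.39, 1.38, 0.34, 1.64, 2.47]]
lever -1 [[-0.23, -0.19, 1.7, -0.0, 1.63, 1.12], [-0.23, -0.16, 1.85, -0.0, 1.46, 1.12], [-0.28, -0.25, 2.05, -0.0, 1.34, 1.07], [-0.28, -0.14, 2.15, -0.0, 1.13, 1.07]]
[ 0.52888872 -0.06852467  0.28615502] [ 0.46820913 -0.08197701  0.10277211] [ 0.67669477 -0.09668745  0.0972863 ]
```

```bash
python3 - <<'E'
from h import *
import cv2
manip.move_straight(list(np.array(manip.get_position())+[0,0,.2]),rate=.3)
q=quat(ex,tzc)
manip.gripper_to(.036,15)
manip.move_to(list(gpos(0)+(.019-.15)*tzc),q)
manip.move_straight(list(gpos(0)+(.019-.045)*tzc),rate=.15,f_stop=8)
f=lambda x,s:cv2.resize(x,(400,400),interpolation=cv2.INTER_CUBIC)
a=manip.capture("scene")[155:255,270:370];b=manip.capture("top")[110:210,255:355]
cv2.imwrite("pics/pre.png",np.hstack([f(a,0),f(b,0)]))
print(manip.get_time(),manip.get_position(),manip.get_wrist_force())
E
```

```text
7.025 [ 0.67425745 -0.08235165  0.19523509] [ 0.03528966 -0.38171952  0.20062823]
```

View pics/pre.png

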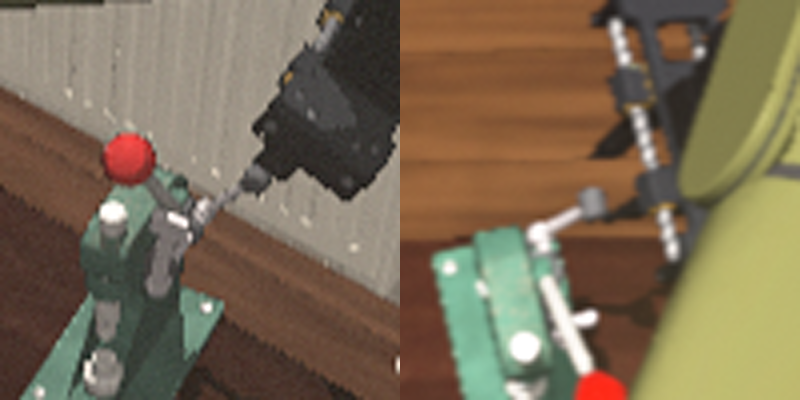

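The fingers straddle the grip from the -y side. Front fingertip is near crop (610,205), rear near (597,152), and the grip at (592,202), so there may be an offset along x. I'll project the TCP and tips to check.

```bash
python3 - <<'E'
from h import *
import cv2
def proj(c,p):
    k=manip.get_calibration(c);P=np.linalg.inv(np.array(k["pose"]));x=P[:3,:3]@p+P[:3,3]
    return np.array([k["cx"]-k["fx"]*x[0]/x[2],k["cy"]+k["fy"]*x[1]/x[2]])
t=np.array(manip.get_position())
for n,p in(("tcp",t),("front tip in",t-.018*ex),("rear tip in",t+.018*ex),("grip",gpos(0))):
    print(n,(proj("scene",p)-[270,155])*4,(proj("top",p)-[255,110])*4+[400,0])
b=manip.capture("top")[120:180,280:340]; a=manip.capture("scene")[165:225,315:375]
g=lambda x:cv2.convertScaleAbs(cv2.resize(x,(400,400),interpolation=cv2.INTER_CUBIC),alpha=2,beta=20)
cv2.imwrite("pics/pre2.png",np.hstack([g(a),g(b)]))
E
```

```text
tcp [278.1272049  149.63308013] [610.53736066 187.0286463 ]
front tip in [267.62364554 167.47530383] [617.41915774 214.16853829]
rear tip in [288.41278101 132.161141  ] [603.68641425 160.01042079]
grip [255.87457139 173.32992325] [591.18559311 202.36129458]
```

View pics/pre2.png

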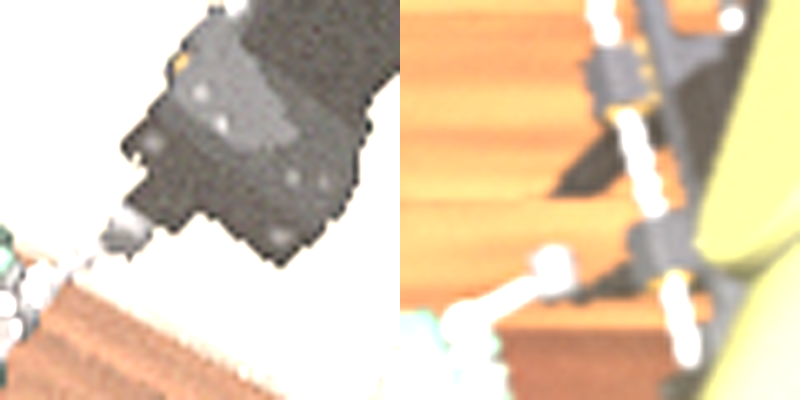

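The projections match: the grip falls exactly on its predicted pixel, and the tips are at their predicted place plus half the pad width. I'll go on to grip and flip.

```bash
python3 - <<'E'
from h import *
import cv2
hit=manip.move_straight(list(gpos(0)+.019*tzc),rate=.08,f_stop=6)
print(hit,manip.get_wrist_force())
if not hit:
    manip.gripper_to(0.0,15); print("gap",manip.get_finger_gap(),manip.get_wrist_force(),manip.get_gripper_force())
    if manip.get_finger_gap()>.012:
        for a in np.arange(.2,1.41,.2):
            h=manip.move_straight(list(gpos(a)+.019*tzc),rate=.08,f_stop=25)
            print(round(a,2),h,manip.get_wrist_force().round(1),round(manip.get_finger_gap(),4))
            if h: break
cv2.imwrite("pics/flip.png",np.hstack([cv2.resize(manip.capture("scene")[155:255,270:370],(400,400)),cv2.resize(manip.capture("top")[110:210,255:355],(400,400))]))
print(manip.get_time())
E
```

```text
False [ 0.58715368 -0.20655275 -0.07177397]
gap 0.019443089886221832 [-4.18864603 -1.13044536  2.42205474] 15.000209659337997
0.2 False [-4.7 -3.2  0.6] 0.0197
0.4 False [-4.3 -1.7 -0.9] 0.0196
0.6 False [-5.1 -2.5 -1. ] 0.0201
0.8 False [-5.1 -2.4 -1.6] 0.0199
1.0 False [-5.5 -1.9 -0.8] 0.0202
1.2 False [-6.1 -2.3 -1.5] 0.0199
1.4 False [-5.8 -2.4 -1.7] 0.0198
10.4583
```

View pics/flip.png

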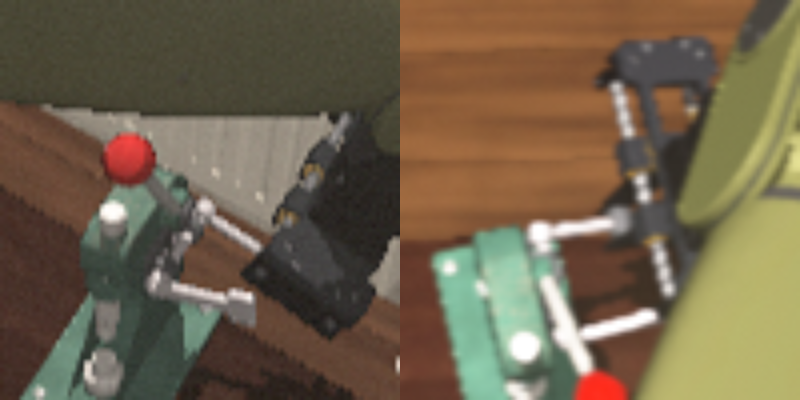

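The catch is over: the grip sits at top crop (620,220), and the flag is folded out to -y, ending at (650,315). Now I release, retreat and take the ball.

```bash
python3 - <<'E'
from h import *
import cv2
manip.gripper_to(.034,15)
p=gpos(1.4)+.019*tzc
manip.move_straight(list(p-.14*tzc),rate=.15)
manip.move_straight(list(np.array(manip.get_position())+[-.03,0,.18]),rate=.25)
q=quat(ey,-ez)
manip.gripper_to(.052,30)
manip.move_to(list(kpos(0)+.101*ez),q)
im=manip.capture("top"); s=manip.capture("scene")
print(manip.get_time(),manip.get_position(),manip.get_joint_pos().round(2),manip.get_wrist_force())
for c in("scene","top"):print([(r["position"].round(3) if hasattr(r["position"],"round") else r["position"],r["p"]) for t in("catch_grip","lever_knob") for r in manip.recognise(c,t)[:1]])
cv2.imwrite("pics/knob.png",np.hstack([cv2.resize(s[130:250,270:390],(400,400)),cv2.resize(im[130:250,240:360],(400,400))]))
E
```

```text
14.8833 [ 0.52918983 -0.06885814  0.38694957] [-0.23 -0.19  1.67  0.    1.66 -2.02] [-0.77817724 -0.88226998 -0.45671993]
[([0.6037, -0.08, 0.1232], 0.89), ([0.5253, -0.0669, 0.291], 0.65)]
[]
```

View pics/knob.png

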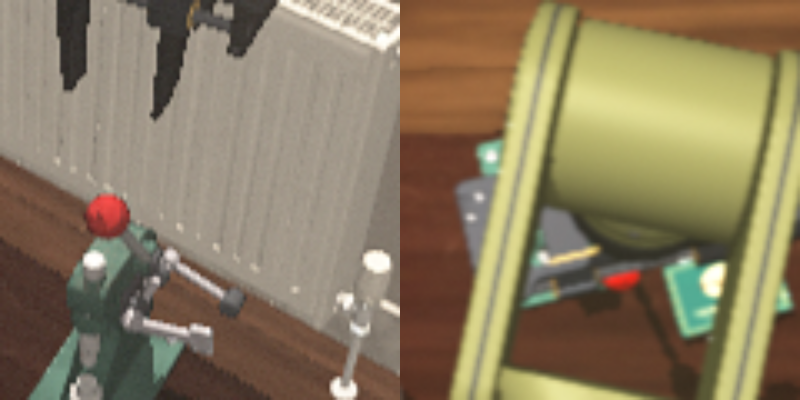

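The catch stays folded with the grip at crop (232,303). The fingers hang above the ball, which is still at (108,215). I'll descend, pinch and pull down along the arc.

```bash
python3 - <<'E'
from h import *
import cv2
hit=manip.move_straight(list(kpos(0)-.019*ez),rate=.1,f_stop=6)
print(hit,manip.get_wrist_force())
if not hit:
    manip.gripper_to(0.0,40); g=manip.get_finger_gap(); print("gap",g,manip.get_wrist_force().round(1))
    if g>.02:
        for a in list(np.arange(.1,1.15,.15))+[1.2]:
            h=manip.move_straight(list(kpos(a)-.019*ez),rate=.1,f_stop=30)
            print(round(a,2),h,manip.get_wrist_force().round(1),round(manip.get_finger_gap(),4))
            if h: break
print(manip.get_time(),manip.get_position())
s=manip.capture("scene");cv2.imwrite("pics/down.png",cv2.resize(s[150:300,210:360],(600,600)))
E
```

```text
False [0.06149496 0.31943913 0.5756969 ]
gap 0.02770551274952636 [-1.4  1.5  2.1]
0.1 False [ 0.5  3.1 -1.1] 0.0272
0.25 False [ 3.3  4.8 -2.7] 0.0275
0.4 False [ 4.4  5.4 -2.3] 0.0276
0.55 False [ 4.3  7.3 -0.3] 0.0277
0.7 False [3.6 7.6 1.5] 0.0279
0.85 False [2.  8.1 2.4] 0.0275
1.0 False [-0.6  8.6  3.3] 0.0276
1.2 False [-1.1  7.3  3.9] 0.0277
20.1833 [ 0.4679643  -0.08121437  0.08800717]
```

View pics/down.png

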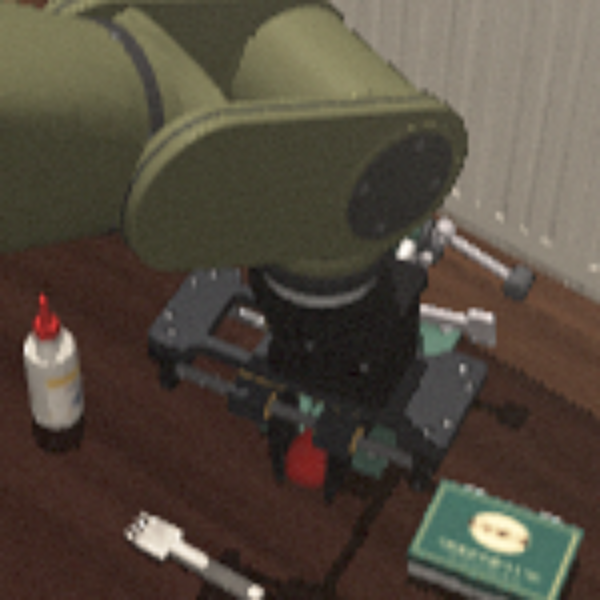

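The ball (305,465) is held between the fingers near the bottom, the catch is still over, and the bystanders haven't moved. Next I press gently onto the stop.

```bash
python3 - <<'E'
from h import *
p=kpos(1.30)-.019*ez
h=manip.move_straight(list(p),rate=.02,f_stop=14)
print(h,manip.get_position(),p,manip.get_wrist_force().round(1),manip.get_finger_gap())
manip.sleep(.5); print(manip.get_position(),manip.get_wrist_force().round(1),manip.get_time())
for t in("catch_grip","lever_knob","glue_bottle","rivet_tin"):
    manip.capture("scene"); print(t,[(np.round(r["position"],3).tolist(),round(r["p"],2)) for r in manip.recognise("scene",t)[:1]])
E
```

```text
True [ 0.46947588 -0.08073285  0.08214665] [ 0.47240055 -0.0810478   0.07095566] [-3.2  1.3  7. ] 0.027410382553094675
[ 0.46948209 -0.08070428  0.08215789] [-2.8  0.3  6. ] 21.2333
catch_grip []
lever_knob [([0.46, -0.082, 0.118], 0.64)]
glue_bottle [([0.447, 0.118, 0.057], 0.92)]
rivet_tin [([0.539, -0.176, 0.025], 0.76)]
```

```bash
python3 - <<'E'
from h import *
p=np.array(manip.get_position())
for i in range(1,5):
    manip.move_straight(list(p-[0,0,.0015*i]),rate=.02,f_stop=40); manip.sleep(.3)
    f=manip.get_wrist_force(); print(manip.get_position().round(4),f.round(1),round(manip.get_finger_gap(),4))
    if f[2]>20: break
print(manip.get_time())
E
```

```text
[ 0.4695 -0.0807  0.0821] [-4.5  4.7  6.9] 0.0276
[ 0.4695 -0.0808  0.0819] [-7.7  5.1 13.9] 0.0276
[ 0.4696 -0.0808  0.0817] [-12.8   6.3  20.9] 0.0275
23.2833
```

The force climbs to 21 N with no further travel, at the height expected for the stop. The lever is fully down and held.

```bash
python3 - <<'E'
from h import *
manip.sleep(.4); print(manip.get_position().round(4),manip.get_wrist_force().round(1))
print(manip.close_job())
E
```

```text
[ 0.4696 -0.0808  0.0817] [-13.3   6.2  21.8]
the job is handed in; nothing more can be done
None
```

I flipped the safety catch over and left it there, then pulled the lever down to its stop and handed the job in still holding it with about 22 N, at roughly 24 s; nothing round the press looked moved.

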